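Complete a fastener kit tote and press every lid home

ROBOT

A 6-joint arm with a two-finger parallel gripper is mounted at the origin on the work surface. World frame = base frame: x ahead of the robot, y to its left, z up, the work surface at z = 0. Lengths are in m, angles in rad, forces in N, time in s.
With the tool pointing down it reaches from about 0.35 to 0.85 m from the base axis. Payload 8.1 kg.
Tool frame: the origin (TCP) lies between the finger pads; the fingertips stand 25 mm ahead of it and the grasp point (between the pads) lies 6 mm ahead of it; z points along the fingers, y is the line along which they close (so a half turn about z gives the same grasp; the last joint's range is limited). The gripper opens to 93 mm and grips with 3 to 60 N. Pads are 15 mm wide; open, the fingers measure 128 mm over their backs; the gripper's body (75 mm by 188 mm) begins 65 mm behind the grasp point.
Start: joints at [-1.272, 0.13, 1.488, -0, 1.523, -0.085], TCP at [0.225, -0.556, 0.244] pointing down, gripper open.
Joint ranges: [-2.96, 2.96], [-0.89, 2.26], [0.02, 2.5], [-1.34, 4.48], [0, 2.73], [-2.66, 2.66]. Speed limits (rad/s): [2.39, 2.39, 2.79, 3.14, 3.14, 3.14].

INTERFACE

Orientations are given as a rotation vector (axis times angle).
In Python, from plant import robot gives the robot as it stands.
- The arm moves only by the tool arm_command, never from a script. Its argument "increments" is text: rows parted by semicolons, each of 5 numbers parted by spaces: the closure, from 0 (fully open) to 1 (shut), then the shift along the tool's x, y, z in mm, then the turn about the tool's z in rad. A call has 1 to 5 rows; each row is the pose to reach, as a shift and turn from the pose commanded when the call began, along the tool's axes at that moment; what a row does not reach only later rows make up. A row lasts 1/10 s, in which the tool goes at most 50 mm and 8.59 degrees, less where a joint would pass 70% of its speed; a pose out of reach is approached as far as the arm can. A call with a gripper value outside its range is refused whole. The fingers move at their own pace and stop on an object; "grip_force" is the grip in N (left out, the last holds). Time passes only in rows, so rows that repeat a pose let the fingers close. It gives the time, the measured TCP pose, the force, the opening and the grip force at its end, in the units of the state.
- robot.read_state(): the state, without advancing time (a new reading comes with each control period).
- robot.read_camera(name): name is "scene" or "side" or "wrist"; returns the picture (420x560x3 uint8, blue, green, red); there is no depth.
- robot.camera_model(name): a dict with "fx", "fy", "cx", "cy" (pixels), "D" ([k1, k2, p1, p2, k3] as OpenCV has them; the pictures are not rectified), "eye" and "rotation" of the camera in the world. Camera axes: x right, y down, z forward; pixel columns grow to the right and rows downward; lengths in m; the calibration is good to about 2 mm. A picture is of the moment at which its call begins: read the wrist's pose just before it. camera_model takes no time and is no camera call; for the wrist camera it gives the pose at the moment of the call.
- robot.close_job(): hands the job in; it is judged then, once.
The state is a dict: "t": time; "q": joint angles; "dq": joint speeds; "joint_torque": joint torques, N m; "tool_pos": TCP position; "orientation": TCP orientation; "force": force on the tool from outside, world axes, zero at the start; "wrist_torque": the same for the moment, N m; "opening": finger opening in m; "gripper_force": force on a finger pad.
Only numpy, scipy, OpenCV 4.12 (cv2) and the standard library are available. Lean on these libraries where they do the work, as an engineer would, in place of code of your own. Each camera call takes 0.05 s, during which the arm holds its last target. There are 200 camera calls.

TASK

Complete the kit tote: put the two spare closed tubs from the bench into its two empty bays, standing upright on the bay floor, and press down the lids so that all five closed tubs in the tote have their lids fully home. Leave the tubs that are already in the tote in their bays, and do not disturb the cardboard pack or the other things on the bench.

Things in the scene. Friction and masses are not known exactly. Their poses are not given: they have to be found in the camera images.
- bay_1: One of the tote's six fixed square bays (2 rows of 3 along the tote's y, pitch 76 mm): inside 52 x 52 mm, walls 4 mm thick, 16 mm high. Origin: centre of its floor, 4 mm above the bench; x, y along the walls, z up. Holds a tub, the cardboard pack or nothing; which bay is where varies.
- bay_2: One of the tote's six fixed square bays (2 rows of 3 along the tote's y, pitch 76 mm): inside 52 x 52 mm, walls 4 mm thick, 16 mm high. Origin: centre of its floor, 4 mm above the bench; x, y along the walls, z up. Holds a tub, the cardboard pack or nothing; which bay is where varies.
- bay_3: One of the tote's six fixed square bays (2 rows of 3 along the tote's y, pitch 76 mm): inside 52 x 52 mm, walls 4 mm thick, 16 mm high. Origin: centre of its floor, 4 mm above the bench; x, y along the walls, z up. Holds a tub, the cardboard pack or nothing; which bay is where varies.
- bay_4: One of the tote's six fixed square bays (2 rows of 3 along the tote's y, pitch 76 mm): inside 52 x 52 mm, walls 4 mm thick, 16 mm high. Origin: centre of its floor, 4 mm above the bench; x, y along the walls, z up. Holds a tub, the cardboard pack or nothing; which bay is where varies.
- bay_5: One of the tote's six fixed square bays (2 rows of 3 along the tote's y, pitch 76 mm): inside 52 x 52 mm, walls 4 mm thick, 16 mm high. Origin: centre of its floor, 4 mm above the bench; x, y along the walls, z up. Holds a tub, the cardboard pack or nothing; which bay is where varies.
- bay_6: One of the tote's six fixed square bays (2 rows of 3 along the tote's y, pitch 76 mm): inside 52 x 52 mm, walls 4 mm thick, 16 mm high. Origin: centre of its floor, 4 mm above the bench; x, y along the walls, z up. Holds a tub, the cardboard pack or nothing; which bay is where varies.
- tub_1: Closed tub of fasteners, about 0.18 kg: square white block 44 x 44 mm, 70 mm high to its rim, faces along x and y, with a round grey press-in lid centred on top (disc 36 mm across, 4 mm thick; its upper face is 74 mm above the tub's underside when home, up to 82 mm when proud). Origin: centre of the underside, z up. Starts in a bay of the tote.
- lid_1 (a joint): How far the lid of tub_1 is pressed in, m: 0 = proud by 8 mm, 0.008 = fully home on a hard stop, its 4 mm thick disc resting on the rim. It slides straight down only, against about 7 N of friction and some drag (20 N per m/s), stays where it is left, and has no spring.
- tub_2: Closed tub of fasteners, about 0.18 kg: square white block 44 x 44 mm, 70 mm high to its rim, faces along x and y, with a round grey press-in lid centred on top (disc 36 mm across, 4 mm thick; its upper face is 74 mm above the tub's underside when home, up to 82 mm when proud). Origin: centre of the underside, z up. Starts in a bay of the tote.
- lid_2 (a joint): How far the lid of tub_2 is pressed in, m: 0 = proud by 8 mm, 0.008 = fully home on a hard stop, its 4 mm thick disc resting on the rim. It slides straight down only, against about 7 N of friction and some drag (20 N per m/s), stays where it is left, and has no spring.
- tub_3: Closed tub of fasteners, about 0.18 kg: square white block 44 x 44 mm, 70 mm high to its rim, faces along x and y, with a round grey press-in lid centred on top (disc 36 mm across, 4 mm thick; its upper face is 74 mm above the tub's underside when home, up to 82 mm when proud). Origin: centre of the underside, z up. Starts in a bay of the tote.
- lid_3 (a joint): How far the lid of tub_3 is pressed in, m: 0 = proud by 8 mm, 0.008 = fully home on a hard stop, its 4 mm thick disc resting on the rim. It slides straight down only, against about 7 N of friction and some drag (20 N per m/s), stays where it is left, and has no spring.
- tub_4: Closed tub of fasteners, about 0.18 kg: square white block 44 x 44 mm, 70 mm high to its rim, faces along x and y, with a round grey press-in lid centred on top (disc 36 mm across, 4 mm thick; its upper face is 74 mm above the tub's underside when home, up to 82 mm when proud). Origin: centre of the underside, z up. Spare: starts standing on the bench among the clutter, at any yaw.
- lid_4 (a joint): How far the lid of tub_4 is pressed in, m: 0 = proud by 8 mm, 0.008 = fully home on a hard stop, its 4 mm thick disc resting on the rim. It slides straight down only, against about 7 N of friction and some drag (20 N per m/s), stays where it is left, and has no spring.
- tub_5: Closed tub of fasteners, about 0.18 kg: square white block 44 x 44 mm, 70 mm high to its rim, faces along x and y, with a round grey press-in lid centred on top (disc 36 mm across, 4 mm thick; its upper face is 74 mm above the tub's underside when home, up to 82 mm when proud). Origin: centre of the underside, z up. Spare: starts standing on the bench among the clutter, at any yaw.
- lid_5 (a joint): How far the lid of tub_5 is pressed in, m: 0 = proud by 8 mm, 0.008 = fully home on a hard stop, its 4 mm thick disc resting on the rim. It slides straight down only, against about 7 N of friction and some drag (20 N per m/s), stays where it is left, and has no spring.
- tote: Fixed grey kit tote, 164 (x) x 240 (y) mm, floor 4 mm thick, rims 16 mm high. Origin: centre of the underside. Along its -x side (robot's side) stands an upright carrying plate, 6 mm thick, 240 mm long, centred 85 mm from the origin, top 120 mm above the bench: 47 mm from the centres of the nearer bays.
- pack: Bystander: plain cardboard pack, 42 x 46 x 34 mm high, lying in one bay of the tote, which is thus not empty; it has no lid. Origin: centre of the underside.
- open_tub: Bystander on the bench: empty open tub without lid, 44 x 44 x 70 mm. Origin: centre of the underside.
- bottle: Bystander on the bench: white bottle 52 mm across, 135 mm tall. Origin: centre of the underside.
- carton: Bystander on the bench: cardboard carton 62 (x) x 46 (y) x 50 mm high. Origin: centre of the underside.
- tape: Bystander on the bench: paper tape roll lying flat, 68 mm across, 45 mm high. Origin: centre of the underside.
- screwdriver: Bystander: screwdriver lying along x on the bench between the tote and the bag sealer, 200 mm long. Origin: middle of it, on the bench. Nearby and fixed: the bag sealer (from y = 0.43 m, up to 226 mm high), a scale (from x = 0.69 m, y below 0; pan 70 mm high, a weight on it 128 mm) and an open carton 120 mm high (from x = 0.76 m).
Mind the look-alikes: they are no part of the job. What is shaped like the bay_3 but pink is not meant. Leave any purple look-alike of the tub_5 alone.

How it is judged:
By the outcome, as a careful person would: the job done as asked, in the order asked, and still so for the second after the job is handed in, with the robot touching nothing.
It also fails if it takes over 72 s, if anything falls off the work surface, if the arm or the gripper's body presses on something with over 40 N, if the wrist force passes 120 N, or if a joint passes its speed limit or range.

## Working session

There is one attempt and no reset: what is moved stays moved. The work goes in short steps, Python scripts to look and compute and a tool call to move; the robot and the scene stay as the last step left them, time stands still between calls to the robot, and variables do not carry over. Pictures are saved under pics/ and viewed, at most 10 in all, crops included, and the job is handed in when it is done.

Besides the shell and the picture viewer there is one more tool, called after ">>>" as name(argument=value, ...), one argument or row to a line, values as JSON. arm_command: Moves the arm, as the interface text tells. Its arguments: {"type":"object","properties":{"increments":{"type":"string"},"grip_force":{"type":"number"}},"required":["increments"]}

```bash
mkdir -p pics; ls; python3 - <<'E'
from plant import robot
import cv2,numpy as np
s=robot.read_state(); print(s)
for n in ("scene","side"):
    m=robot.camera_model(n); print(n,m)
    cv2.imwrite(f"pics/{n}0.png",robot.read_camera(n))
E
```

```text
pics
{'t': 0.0, 'q': array([-1.27241184e+00,  1.31125145e-01,  1.48930267e+00, -1.34507808e-05,
        1.52296808e+00, -8.53968501e-02]), 'dq': array([ 0.00184344,  0.00123106,  0.00142308, -0.00066515,  0.00097293,
       -0.00046202]), 'joint_torque': array([-2.17400026e-03, -5.59861529e+01, -4.91752052e+01,  7.66516454e-02,
        3.57450102e-02, -1.57617023e-04]), 'tool_pos': array([ 0.2245213 , -0.55584394,  0.24259606]), 'orientation': array([-3.08217108e+00, -5.98808793e-01,  3.21878303e-04]), 'force': array([ 1.0798048 , -0.60738137,  0.48167556]), 'wrist_torque': array([0.00415259, 0.02874263, 0.0153637 ]), 'gripper_force': 0.0, 'opening': 0.09322922561332564}
scene {'fx': 510.0036761069194, 'fy': 510.0036761069194, 'cx': 272.6448071626602, 'cy': 206.48746026348164, 'D': array([-0.09657034,  0.        ,  0.        ,  0.        ,  0.        ]), 'eye': array([1.2114461 , 0.44541366, 0.99897085]), 'rotation': array([-1.23526146, -2.3316196 ,  0.88834639])}
side {'fx': 440.67110376772035, 'fy': 440.67110376772035, 'cx': 284.22700975068585, 'cy': 209.47425006536227, 'D': array([-0.003135,  0.      ,  0.      ,  0.      ,  0.      ]), 'eye': array([0.23705091, 0.79800811, 0.8643232 ]), 'rotation': array([-0.43518765,  2.74188442, -1.17124852])}
```

View pics/scene0.png

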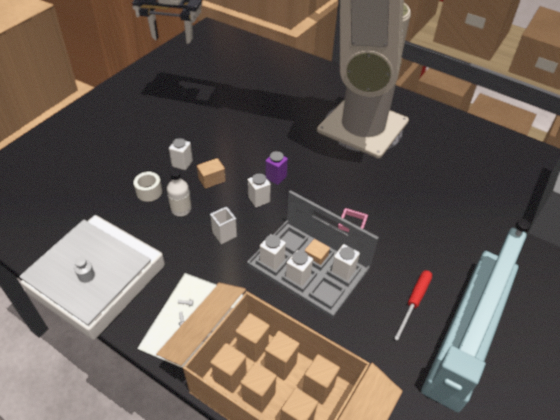

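View pics/side0.png

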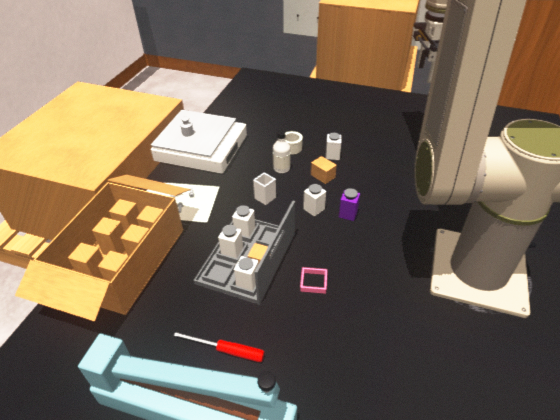

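The scene view shows two white lidded tubs on the bench, at (181,153) and (259,189). A purple look-alike stands at (277,167) and the open tub at (223,225). In the tote, tubs are at (272,251), (300,268) and (345,263) and the pack is at (318,251). The empty bays are near (292,241) and (326,292), and the pink fake bay is at (354,220). I'll take one enlarged crop to confirm and get finer points.

```bash
cat > h.py <<'E'
import cv2,numpy as np
from plant import robot
def cam(n):
    m=robot.camera_model(n); K=np.array([[m['fx'],0,m['cx']],[0,m['fy'],m['cy']],[0,0,1]])
    R=cv2.Rodrigues(np.array(m['rotation'],float))[0]
    return K,np.array(m['D']),R,np.array(m['eye'])
def ray(c,p):
    K,D,R,e=c; u=cv2.undistortPoints(np.array([[p]],float),K,D)[0,0]
    d=R@np.array([u[0],u[1],1]); return e,d/np.linalg.norm(d)
def tri(rs):
    A=np.zeros((3,3));b=np.zeros(3)
    for e,d in rs:
        M=np.eye(3)-np.outer(d,d);A+=M;b+=M@e
    X=np.linalg.solve(A,b); return X,[np.linalg.norm((np.eye(3)-np.outer(d,d))@(X-e))*1e3 for e,d in rs]
def plane(c,p,z):
    e,d=ray(c,p); return e+d*(z-e[2])/d[2]
def proj(c,X):
    K,D,R,e=c; X=np.atleast_2d(X).astype(float)
    return cv2.projectPoints((X-e)@R,np.zeros(3),np.zeros(3),K,D)[0][:,0]
E
python3 - <<'E'
import cv2
a=cv2.imread('pics/scene0.png')[130:320,130:390]; b=cv2.imread('pics/side0.png')[120:310,190:380]
cv2.imwrite('pics/ca.png',cv2.resize(a,None,fx=3,fy=3,interpolation=cv2.INTER_CUBIC))
cv2.imwrite('pics/cb.png',cv2.resize(b,None,fx=3,fy=3,interpolation=cv2.INTER_CUBIC))
from h import *
print('rot check proj base', proj(cam('scene'),[0,0,0]),proj(cam('side'),[0,0,0]))
E
```

```text
rot check proj base [[363.36532563 125.88750503]] [[477.25981403 270.24664323]]
```

View pics/ca.png

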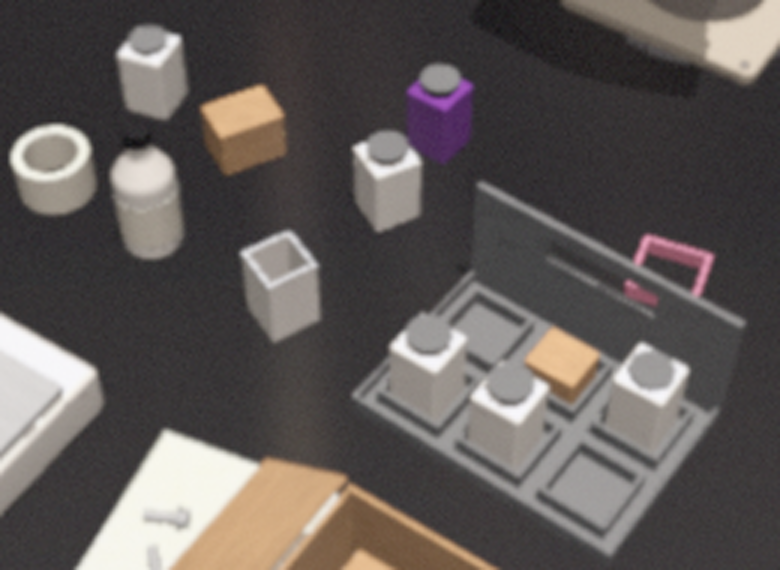

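View pics/cb.png

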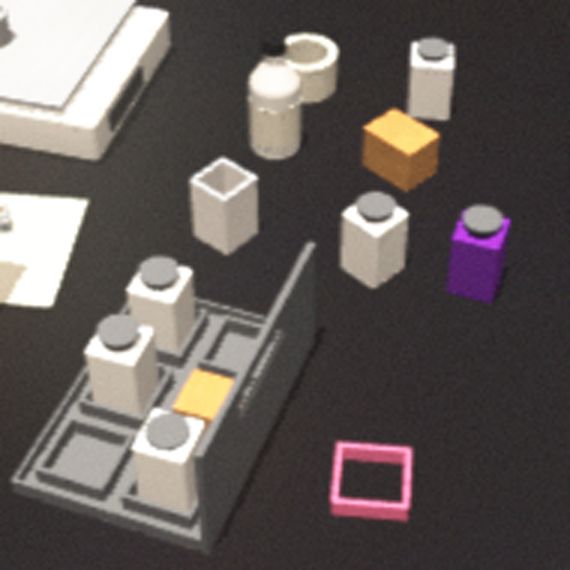

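The crops confirm the spares: white with grey lids at scene crop (152,72) and (388,180). The purple tub at (440,110) is not meant, and neither is the lidless open tub at (282,285). The empty bays are at crop (488,328), beside the plate at the -y end, and (590,487), at the +x/+y end. Next I triangulate.

```bash
python3 - <<'E'
from h import *
S,D=cam('scene'),cam('side')
s=lambda u,v:(130+(u+.5)/3-.5,130+(v+.5)/3-.5)
d=lambda u,v:(190+(u+.5)/3-.5,120+(v+.5)/3-.5)
P={'A':((149,38),(433,47)),'B':((388,145),(376,206)),'t1':((429,334),(159,270)),'t2':((512,383),(120,330)),'t3':((654,368),(168,431)),
'purple':((440,77),(483,219)),'plate-y':((480,185),(312,244)),'plate+y':((744,322),(203,457)),'tote+x+y':((610,545),(15,480)),'opentub top':((281,257),(224,176)),
'emptyN floor':((488,331),(240,347)),'emptyF floor':((592,487),(83,460)),
'A c left':((120,48),(411,72)),'pink':((675,265),(372,480)),'carton top':((243,112),(401,132)),'bottle':((138,137),(273,46))}
for k,(a,b) in P.items():
    X,r=tri([ray(S,s(*a)),ray(D,d(*b))]); print(k,(X*1e3).round(1),np.round(r,1))
# yaw of spare tops: edges near z=.07
for n,pts in {'A':[(120,44),(160,60),(184,37)],'B':[(353,150),(385,168),(420,150)],'B_bot':[(358,204),(385,228),(419,212)]}.items():
    z=.0 if 'bot' in n else .07
    print(n,[(plane(S,s(*p),z)[:2]*1e3).round(1) for p in pts])
for n,pts in {'A':[(411,72),(451,74)],'B':[(342,207),(374,236),(408,210)]}.items():
    print('side',n,[(plane(D,d(*p),.07)[:2]*1e3).round(1) for p in pts])
E
```

```text
A [ 453.3 -349.8   78.3] [0. 0.]
B [443.3 -89.   77.7] [0.8 0.8]
t1 [597.   55.4  82.3] [0.4 0.4]
t2 [600.6 131.9  82.7] [0.8 0.8]
t3 [525.4 213.1  77.8] [0.7 0.7]
purple [347.  -99.2  79.5] [0.8 0.8]
plate-y [471.1  19.8 117.4] [0. 0.]
plate+y [478.3 258.  117.6] [0.1 0.1]
tote+x+y [644.5 250.4  17.5] [2.5 2.5]
opentub top [591.8 -91.4  71.8] [0.7 0.7]
emptyN floor [522.9  64.8  18.1] [1.8 1.8]
emptyF floor [604.  212.1  11.5] [1.7 1.7]
A c left [ 471.2 -366.3   50. ] [16.8 16.8]
pink [374.1 162.4  17.4] [2.7 2.7]
carton top [ 457.3 -239.1   47.4] [0.1 0.1]
bottle [ 590.7 -235.6  124.7] [0. 0.]
A [array([ 468.1, -373.5]), array([ 464.1, -328.5]), array([ 426.8, -331.2])]
B [array([ 458.4, -115.5]), array([460.6, -80.4]), array([425.4, -68.1])]
B_bot [array([ 454.9, -114. ]), array([465. , -77.5]), array([431.9, -63.6])]
side A [array([ 466.5, -310.8]), array([ 426.5, -319.9])]
side B [array([474.6, -85.7]), array([436.3, -56.6]), array([ 416.2, -100.1])]
```

The spares are A (453,-350) and B (443,-89), with lid tops at about 78 mm, which fits a partly proud lid. The tote is near (560,137) with a yaw of about -2°. Now I'll move over A for a wrist view.

```bash
cat >> h.py <<'E'
def pose():
    s=robot.read_state(); return s,np.array(s['tool_pos']),cv2.Rodrigues(np.array(s['orientation'],float))[0]
def go(x,y,z,ya=None):
    """target TCP mm; ya: desired angle (deg) of tool y axis, mod 180"""
    s,p,R=pose(); d=R.T@(np.array([x,y,z])-p*1e3); t=np.degrees(np.arctan2(R[1,1],R[0,1]))
    out='t %.2f pos %s yawY %.1f q6 %.2f q1 %.2f | shift %s'%(s['t'],(p*1e3).round(1),t,s['q'][5],s['q'][0],d.round(1))
    if ya is not None:
        e=(ya-t+90)%180-90; out+=' turn %.4f'%np.radians(-e)
    print(out)
E
python3 - <<'E'
from h import *
go(453,-330,244,0); go(453,-330,244,90)
K,D,R,e=cam('wrist'); s,p,Rt=pose(); print(K,D,Rt.T@(e-p)*1e3, Rt.T@R, Rt)
E
```

```text
t 0.10 pos [ 224.5 -555.9  242.7] yawY -68.0 q6 -0.09 q1 -1.27 | shift [ 296.4 -123.9   -1.1] turn -1.1870
t 0.10 pos [ 224.5 -555.9  242.7] yawY -68.0 q6 -0.09 q1 -1.27 | shift [ 296.4 -123.9   -1.1] turn 0.3838
[[373.09141167   0.         275.90265876]
 [  0.         373.09141167 205.82595806]
 [  0.           0.           1.        ]] [-0.09869301  0.          0.          0.          0.        ] [  71.6157809    -0.56224382 -141.08451598] [[ 2.67782506e-04 -9.65528357e-01 -2.60297754e-01]
 [ 9.99999740e-01  8.44244696e-05  7.15596715e-04]
 [-6.68953421e-04 -2.60297878e-01  9.65528129e-01]] [[ 9.27246569e-01  3.74450990e-01 -5.06118322e-04]
 [ 3.74451306e-01 -9.27245157e-01  1.62445045e-03]
 [ 1.38981315e-04 -1.69578277e-03 -9.99998553e-01]]
```

>>> arm_command(
  increments="0 45 -20 0 0.08;0 92 -38 0 0.15;0 140 -57 0 0.22;0 186 -76 0 0.3;0 232 -95 0 0.38",
)

```text
t: 0.6
tool_pos: [0.4041, -0.3807, 0.2432]
orientation: [-3.141, -0.0, 0.001]
force: [0.7, -0.8, 0.6]
opening: 0.0932
gripper_force: 0.0
```

```bash
python3 - <<'E'
from h import *
go(453,-330,244,90)
E
```

```text
t 0.60 pos [ 404.1 -380.7  243.2] yawY -90.0 q6 0.72 q1 -0.85 | shift [ 48.9 -50.7  -0.8] turn 0.0002
```

```bash
cat >> h.py <<'E'
import pickle
def snap(name):
    c=cam('wrist'); im=robot.read_camera('wrist'); cv2.imwrite(f'pics/{name}.png',im); pickle.dump(c,open(f'pics/{name}.pkl','wb')); return c,im
def load(name): return pickle.load(open(f'pics/{name}.pkl','rb'))
E
python3 -c "
from h import *
snap('w1');go(453,-340,244)"
```

```text
t 0.65 pos [ 409.1 -375.3  243.3] yawY -90.1 q6 0.74 q1 -0.84 | shift [ 43.8 -35.4  -0.5]
```

>>> arm_command(
  increments="0 25 -20 0 0;0 50 -40 0 0;0 50 -40 0 0",
)

```text
t: 0.95
tool_pos: [0.4551, -0.3397, 0.2431]
orientation: [-3.14, -0.012, -0.0]
force: [-0.3, -0.8, -0.3]
opening: 0.0927
gripper_force: 0.0
```

```bash
python3 -c "
from h import *
snap('w2')
a=cv2.imread('pics/w1.png');b=cv2.imread('pics/w2.png')
cv2.imwrite('pics/w12.png',cv2.resize(np.hstack([a[:,60:460],b[:,60:460]]),(800,420)))"
```

```text
(no output)
```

View pics/w12.png

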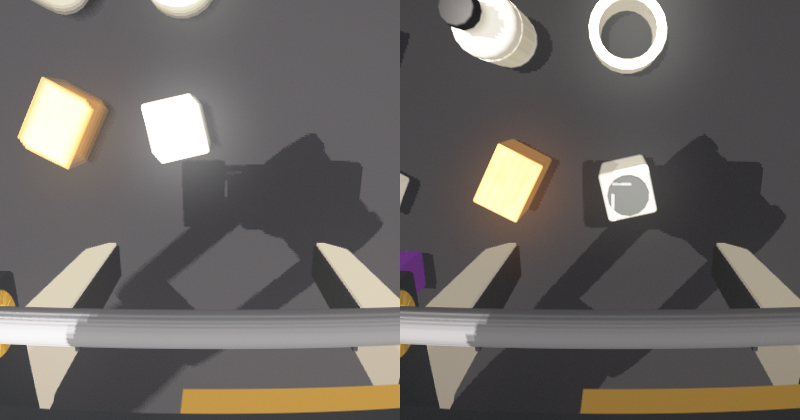

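Left is saturated. On the right, tub A's lid is centred at mosaic (628,195), i.e. pixel (288,195). The lower edge of the tub's top runs from (609,222) to (657,212), and the carton, bottle and tape stand clear of it.

```bash
python3 - <<'E'
from h import *
c=load('w2'); im=cv2.imread('pics/w2.png'); g=im[140:235,240:345].copy()
S,D=cam('scene'),cam('side')
s=lambda u,v:(130+(u+.5)/3-.5,130+(v+.5)/3-.5)
d=lambda u,v:(190+(u+.5)/3-.5,120+(v+.5)/3-.5)
X,r=tri([ray(c,(288,195)),ray(S,s(149,38)),ray(D,d(433,47))]); print('lid A',X*1e3,r)
print([ (plane(c,p,.07)[:2]*1e3).round(1) for p in [(269,222),(317,212)]])
gg=cv2.cvtColor(g,cv2.COLOR_BGR2GRAY)
for t in (150,215):
    m=(gg>t).astype(np.uint8); cs=max(cv2.findContours(m,0,2)[0],key=cv2.contourArea)
    rr=cv2.minAreaRect(cs); b=cv2.boxPoints(rr)+[240,140]; print(t,cv2.contourArea(cs),b.round(1).tolist(),[(plane(c,p,.07)[:2]*1e3).round(1).tolist() for p in b])
print(proj(c,[X[0],X[1],X[2]]))
go(453,-350,80,90)
E
```

```text
lid A [ 453.474818   -349.59532522   78.4086887 ] [np.float64(0.3157085184939119), np.float64(0.14146246386074046), np.float64(0.2453597071091733)]
[array([ 427.2, -333.4]), array([ 436.7, -375.5])]
150 2838.5 [[255.0, 163.9], [305.2, 152.7], [318.1, 211.0], [267.9, 222.1]] [[478.7, -321.4], [488.5, -363.7], [437.6, -376.4], [427.0, -332.5]]
215 2333.5 [[257.7, 173.2], [306.7, 162.3], [317.5, 210.6], [268.4, 221.5]] [[470.7, -323.6], [480.4, -365.2], [438.0, -375.8], [427.7, -332.9]]
[[288.11515605 195.35658724]]
t 1.00 pos [ 453.9 -341.   243.1] yawY -89.6 q6 0.83 q1 -0.73 | shift [ -0.8   9.1 163.1] turn 0.0071
```

>>> arm_command(
  increments="0 -1 9 40 -0.13;0 -1 9 80 -0.22;0 -1 9 120 -0.22;0 -1 9 155 -0.22;0 -1 9 181 -0.22",
)

```text
t: 1.5
tool_pos: [0.4498, -0.3511, 0.0595]
orientation: [-3.12, -0.349, 0.004]
force: [0.2, 0.1, 0.7]
opening: 0.093
gripper_force: 0.0
```

>>> arm_command(
  increments="0 0 0 0 0;1 0 0 0 0;1 0 0 0 0;1 0 0 0 0;1 0 0 0 0",
  grip_force=25,
)

```text
t: 2.0
tool_pos: [0.4529, -0.3521, 0.0644]
orientation: [3.12, 0.351, 0.003]
force: [-0.4, -1.1, 0.7]
opening: 0.0655
gripper_force: 0.0
```

>>> arm_command(
  increments="1 0 0 0 0;1 0 0 0 0;1 0 0 0 0;1 0 0 0 0;1 0 0 0 0",
)

```text
t: 2.5
tool_pos: [0.4521, -0.3512, 0.0628]
orientation: [-3.122, -0.351, -0.0]
force: [-0.6, 1.7, 3.6]
opening: 0.0438
gripper_force: 25.0
```

>>> arm_command(
  increments="1 0 0 0 0;1 0 0 0 0;1 0 0 -30 0;1 0 0 -60 0;1 0 0 -100 0",
)

```text
t: 3.0
tool_pos: [0.4507, -0.3502, 0.1611]
orientation: [-3.119, -0.35, 0.005]
force: [0.2, 0.1, -2.0]
opening: 0.0438
gripper_force: 25.0
```

```bash
python3 - <<'E'
from h import *
go(560,60,240,88)
E
```

```text
t 3.00 pos [ 450.7 -350.2  161.1] yawY -77.2 q6 0.60 q1 -0.75 | shift [ 197.4 -376.   -78.1] turn 0.2586
```

>>> arm_command(
  increments="1 13 -40 -30 0;1 26 -80 -60 0;1 39 -125 -80 0;1 53 -170 -85 0;1 66 -215 -88 0",
)

```text
t: 3.5
tool_pos: [0.4689, -0.1255, 0.2516]
orientation: [3.121, 0.349, 0.003]
force: [0.9, 0.0, -1.9]
opening: 0.044
gripper_force: 25.0
```

>>> arm_command(
  increments="1 13 -45 0 0.05;1 26 -90 0 0.1;1 39 -135 0 0.15;1 53 -180 0 0.2;1 65 -227 0 0.26",
)

```text
t: 4.0
tool_pos: [0.4814, 0.1105, 0.2501]
orientation: [3.141, -0.061, -0.0]
force: [0.7, 0.0, -2.0]
opening: 0.0443
gripper_force: 25.0
```

```bash
python3 - <<'E'
from h import *
go(500,110,250,88); snap('w3'); go(500,110,250,88)
E
```

```text
t 4.00 pos [481.4 110.5 250.1] yawY -92.2 q6 1.73 q1 0.12 | shift [18.6 -0.2  0.1] turn -0.0038
t 4.05 pos [480.7 117.4 250.1] yawY -92.3 q6 1.74 q1 0.13 | shift [19.6  6.6  0. ] turn -0.0048
```

View pics/w3.png

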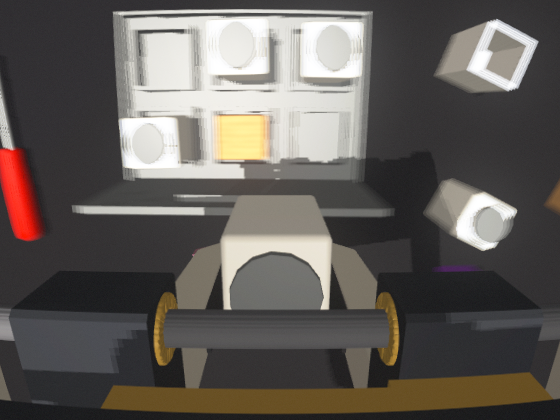

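Wrist view over the tote: near empty bay at pixel (322,135), far empty bay at (167,60), tote's far rim corners at (114,12) and (371,12), plate top ends at (75,210) and (393,212). The arm was still moving, so I'll measure again now that it has settled.

>>> arm_command(
  increments="1 0 0 0 0;1 0 0 0 0;1 0 0 0 0",
)

```text
t: 4.35
tool_pos: [0.4817, 0.1076, 0.2503]
orientation: [3.141, -0.058, -0.001]
force: [-0.2, 0.4, -2.2]
opening: 0.0437
gripper_force: 25.0
```

```bash
python3 - <<'E'
from h import *
go(500,110,250,88); c,im=snap('w4')
cv2.imwrite('pics/w4c.png',cv2.resize(im[0:230,60:410],None,fx=2.28,fy=2.28,interpolation=cv2.INTER_CUBIC))
c3=load('w3')
for n,p,z in [('ul',(114,12),.02),('ur',(371,12),.02),('pl',(75,210),.12),('pr',(393,212),.12)]: print(n,plane(c3,p,z)*1e3)
E
```

```text
t 4.35 pos [481.7 107.6 250.3] yawY -92.1 q6 1.72 q1 0.12 | shift [18.2 -3.1  0.3] turn -0.0023
ul [648.35278899 257.21004153  20.        ]
ur [636.62435345  15.73046842  20.        ]
pl [482.47308366 267.05883262 120.        ]
pr [471.45117681  21.45066334 120.        ]
```

View pics/w4c.png

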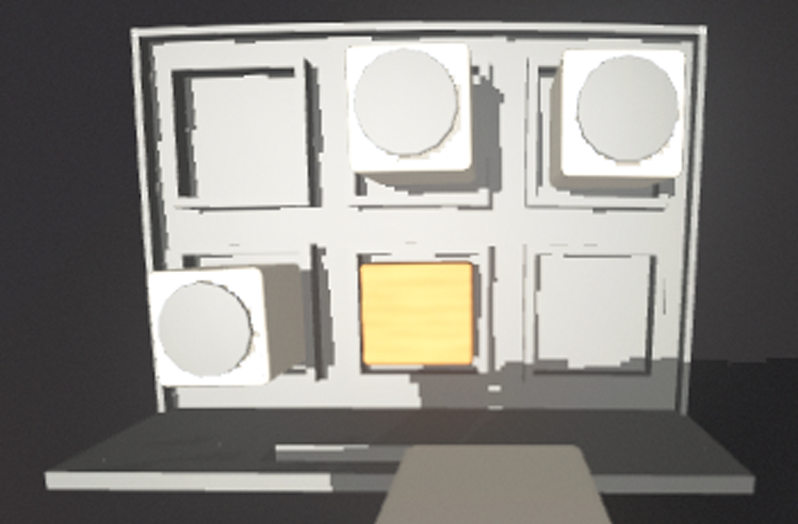

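```bash
python3 - <<'E'
from h import *
from scipy.optimize import least_squares
c=load('w4'); f=lambda u,v:np.array([(u+.5)/2.28-.5+60,(v+.5)/2.28-.5])
for n,p in [('UL',(132,29)),('UR',(706,27))]:
  for z in (.016,.02): print(n,z,(plane(c,f(*p),z)*1e3).round(1))
# lids triangulated with scene & side
S,D=cam('scene'),cam('side')
s=lambda u,v:(130+(u+.5)/3-.5,130+(v+.5)/3-.5)
d=lambda u,v:(190+(u+.5)/3-.5,120+(v+.5)/3-.5)
for n,a,b,w in [('t1',(429,334),(159,270),(628,108)),('t2',(512,383),(120,330),(406,102)),('t3',(654,368),(168,431),(205,328))]:
  X,r=tri([ray(S,s(*a)),ray(D,d(*b)),ray(c,f(*w))]);print(n,(X*1e3).round(1),np.round(r,1),(plane(c,f(*w),X[2])*1e3).round(1))
for H in (.016,.02):
  obs=[((82,-120,H),(706,27)),((82,120,H),(132,29)),((-88,-120,.12),(752,492)),((-88,120,.12),(46,490)),((-82,-120,.12),(752,476)),((-82,120,.12),(46,474))]
  def W(q,P): 
    P=np.array(P)/[1e3,1e3,1]; C,Sn=np.cos(q[2]),np.sin(q[2]); return np.array([q[0]+C*P[0]-Sn*P[1],q[1]+Sn*P[0]+C*P[1],P[2]])
  fun=lambda q:np.concatenate([proj(c,W(q,P))[0]-f(*o) for P,o in obs])
  r=least_squares(fun,[.56,.137,-.03]); q=r.x
  print(H,q,np.degrees(q[2]),r.fun.round(1))
  for n,(bx,by) in {'N':(-38,-76),'F':(38,76)}.items():
    print(n,W(q,(bx,by,.004))*1e3)
    for z in (.004,H): print(' z',z,[((proj(c,W(q,(bx+i,by+j,z)))[0]-[60,0]+.5)*2.28-.5).round(0).tolist() for i,j in ((26,26),(26,-26),(-26,-26),(-26,26))])
go(500,110,250,88)
E
```

```text
UL 0.016 [648.6 252.6  16. ]
UL 0.02 [647.6 251.   20. ]
UR 0.016 [638.3  13.6  16. ]
UR 0.02 [637.4  14.5  20. ]
t1 [597.   56.1  82.8] [0.5 0.7 0.8] [596.9  56.9  82.8]
t2 [600.9 132.5  83.3] [0.6 1.2 0.7] [601.4 132.9  83.3]
t3 [526.  212.9  77.6] [1.  0.7 1. ] [526.9 212.7  77.6]
0.016 [ 0.56151554  0.13699141 -0.04208181] -2.411110084556382 [-0.1 -0.1 -0.8  0.2  0.3  0.6  0.3 -0.1  0.9  0.1 -0.7 -0.5]
N [520.35191182  62.65732926   4.        ]
 z 0.004 [[532.0, 254.0], [649.0, 255.0], [644.0, 371.0], [531.0, 370.0]]
 z 0.016 [[534.0, 254.0], [654.0, 255.0], [648.0, 375.0], [532.0, 374.0]]
F [602.6791757  211.32548867   4.        ]
 z 0.004 [[184.0, 77.0], [302.0, 74.0], [306.0, 198.0], [190.0, 200.0]]
 z 0.016 [[174.0, 72.0], [296.0, 69.0], [300.0, 197.0], [181.0, 199.0]]
0.02 [ 0.56124755  0.13690596 -0.04257981] -2.4396433367376273 [ 1.1 -0.8 -2.4 -0.5  0.3  1.   0.4  0.1  1.   0.5 -0.6 -0.3]
N [520.04690176  62.592386     4.        ]
 z 0.004 [[533.0, 254.0], [649.0, 256.0], [644.0, 371.0], [531.0, 370.0]]
 z 0.02 [[534.0, 255.0], [656.0, 256.0], [650.0, 377.0], [532.0, 376.0]]
F [602.44819205 211.21952806   4.        ]
 z 0.004 [[184.0, 78.0], [302.0, 75.0], [306.0, 199.0], [191.0, 200.0]]
 z 0.02 [[171.0, 71.0], [294.0, 68.0], [298.0, 197.0], [178.0, 199.0]]
t 4.40 pos [481.8 107.4 250.4] yawY -92.2 q6 1.72 q1 0.12 | shift [18.1 -3.3  0.4] turn -0.0029
```

The fit is good (under 1 px): bay N (520.4, 62.7) and bay F (602.7, 211.3), yaw -2.4°. A goes into F.

>>> arm_command(
  increments="1 29 -27 0 0.0;1 58 -54 20 0.0;1 87 -81 40 0.0;1 115 -108 70 0;1 115 -108 100 0",
)

```text
t: 4.9
tool_pos: [0.6032, 0.2135, 0.1482]
orientation: [-3.14, 0.058, -0.0]
force: [-0.2, 0.2, -2.2]
opening: 0.0437
gripper_force: 25.0
```

>>> arm_command(
  increments="1 0 0 0 0;1 0 0 0 0;1 0 0 0 0",
)

```text
t: 5.2
tool_pos: [0.6018, 0.2117, 0.1535]
orientation: [-3.14, 0.059, -0.006]
force: [-1.0, -0.7, -0.7]
opening: 0.044
gripper_force: 25.0
```

```bash
python3 - <<'E'
from h import *
go(601.1,211.3,67.5,87.6)
E
```

```text
t 5.20 pos [601.8 211.7 153.5] yawY -92.2 q6 1.87 q1 0.26 | shift [-1.   0.5 86. ] turn 0.0042
```

>>> arm_command(
  increments="1 -1 0 30 0;1 -1 0 55 0;1 -1 0 70 0;1 -1 0 76 0;1 -1 0 76 0",
)

```text
t: 5.7
tool_pos: [0.5998, 0.2124, 0.0753]
orientation: [-3.141, 0.057, -0.001]
force: [-0.3, 0.3, -1.6]
opening: 0.0438
gripper_force: 25.0
```

```bash
python3 - <<'E'
from h import *
go(601.1,211.3,67.5,87.6)
E
```

```text
t 5.70 pos [599.8 212.4  75.3] yawY -92.1 q6 1.87 q1 0.26 | shift [1.4 1.1 7.8] turn 0.0054
```

>>> arm_command(
  increments="1 1 1 3 0;1 1 1 5 0;1 1 1 7 0;1 1 1 8 0;1 1 1 8 0",
)

```text
t: 6.2
tool_pos: [0.6007, 0.2117, 0.0669]
orientation: [-3.141, 0.057, -0.001]
force: [1.0, 0.7, 1.6]
opening: 0.0436
gripper_force: 25.0
```

>>> arm_command(
  increments="0.35 0 0 0 0;0.35 0 0 0 0;0.35 0 0 0 0;0.35 0 0 0 0;0.35 0 0 0 0",
)

```text
t: 6.7
tool_pos: [0.6005, 0.2116, 0.0667]
orientation: [-3.141, 0.057, -0.0]
force: [-0.3, -0.1, 0.7]
opening: 0.0606
gripper_force: 0.0
```

>>> arm_command(
  increments="0.35 0 0 -20 0;0.35 0 0 -50 0;0.35 0 0 -90 0;0.35 0 0 -130 0;0.35 0 0 -180 0",
)

```text
t: 7.2
tool_pos: [0.5994, 0.2113, 0.2465]
orientation: [3.14, -0.057, -0.005]
force: [1.3, 0.6, -0.4]
opening: 0.0607
gripper_force: 0.0
```

```bash
python3 - <<'E'
from h import *
go(430,-80,250,160)
go(430,-80,250,70)
E
```

```text
t 7.20 pos [599.4 211.3 246.5] yawY -92.1 q6 1.87 q1 0.26 | shift [-158.7  297.2   -2.8] turn -1.2579
t 7.20 pos [599.4 211.3 246.5] yawY -92.1 q6 1.87 q1 0.26 | shift [-158.7  297.2   -2.8] turn 0.3129
```

>>> arm_command(
  increments="0 -25 45 0 0.1;0 -50 90 0 0.2;0 -75 135 0 0.31;0 -95 180 0 0.31;0 -118 220 0 0.31",
)

```text
t: 7.7
tool_pos: [0.4736, -0.0055, 0.2467]
orientation: [3.094, -0.541, 0.001]
force: [-0.3, -0.8, 0.7]
opening: 0.092
gripper_force: 0.0
```

>>> arm_command(
  increments="0 -12 42 0 0;0 -14 87 0 0;0 -14 87 0 0;0 -14 87 0 0",
)

```text
t: 8.1
tool_pos: [0.4318, -0.0819, 0.247]
orientation: [-3.094, 0.546, -0.002]
force: [0.4, 0.6, -0.0]
opening: 0.0931
gripper_force: 0.0
```

```bash
python3 - <<'E'
from h import *
c,im=snap('w5'); go(443,-89,250,70)
S,D=cam('scene'),cam('side')
pr=proj(c,[.443,-.089,.078])[0]; print(pr)
x,y=pr.astype(int); y0,x0=max(y-70,0),max(x-70,0); g=im[y0:y+70,x0:x+70]
cv2.imwrite('pics/bcrop.png',cv2.resize(g,None,fx=4,fy=4)); print(x0,y0)
gg=cv2.cvtColor(g,cv2.COLOR_BGR2GRAY)
for t in (150,215):
    m=(gg>t).astype(np.uint8); cs=max(cv2.findContours(m,0,2)[0],key=cv2.contourArea)
    b=cv2.boxPoints(cv2.minAreaRect(cs))+[x0,y0]; print(t,cv2.contourArea(cs),b.round(1).tolist(),[(plane(c,p,.07)[:2]*1e3).round(1).tolist() for p in b])
E
```

```text
t 8.15 pos [432.1 -81.  246.9] yawY -109.9 q6 1.62 q1 -0.30 | shift [12.9  3.8 -3.1] turn 0.0017
[279.34286447 177.33062884]
209 107
150 2389.0 [[248.4, 195.2], [255.8, 143.5], [305.5, 150.6], [298.1, 202.3]] [[435.9, -57.7], [475.8, -79.7], [455.7, -117.3], [414.9, -96.5]]
215 782.5 [[249.8, 195.6], [256.2, 146.5], [304.2, 152.8], [297.8, 201.8]] [[435.1, -58.7], [473.3, -79.1], [454.3, -115.7], [415.4, -96.4]]
```

View pics/bcrop.png

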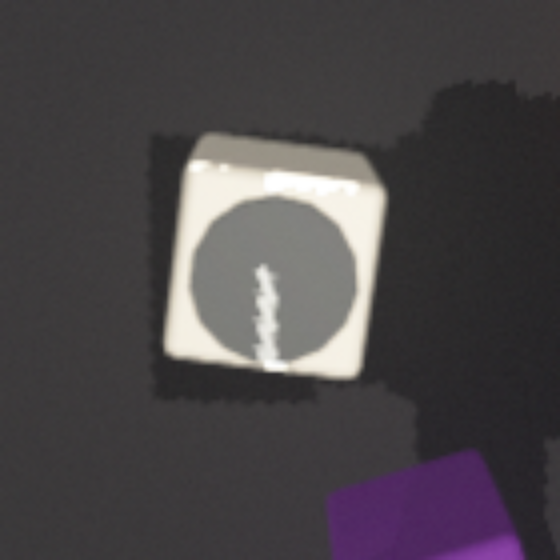

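The crop shows white, lidded tub B with its lid centred at crop (273,278). Its top corners are (164,355), (360,380), (386,190) and (186,170). The purple one at the lower right is a separate body.

```bash
python3 - <<'E'
from h import *
c=load('w5'); f=lambda u,v:(209+(u+.5)/4-.5,107+(v+.5)/4-.5)
P=np.array([plane(c,f(*p),.07)[:2]*1e3 for p in [(164,355),(360,380),(386,190),(186,170)]]);print(P,P.mean(0))
for i in range(4):
    e=P[(i+1)%4]-P[i]; print(np.linalg.norm(e),np.degrees(np.arctan2(e[1],e[0])))
S,D=cam('scene'),cam('side')
X,r=tri([ray(c,f(273,278)),ray(S,(130+388.5/3-.5,130+145.5/3-.5)),ray(D,(190+376.5/3-.5,120+206.5/3-.5))]);print(X*1e3,r)
go(443,-89,62,62)
E
```

```text
[[ 435.37410001  -58.62551719]
 [ 415.34242644  -97.13881008]
 [ 452.97621702 -116.0726621 ]
 [ 471.53194832  -77.49272148]] [443.80617295 -87.33242771]
43.41130814313843 -117.48000696908592
42.12829151185034 -26.707323181569432
42.81036068345794 64.31391715754512
40.784327779030036 152.4443985206634
[443.95386073 -87.99469989  78.48936065] [np.float64(0.9875927981930243), np.float64(1.1479358460643356), np.float64(0.9208082215341161)]
t 8.15 pos [432.1 -81.  246.9] yawY -109.9 q6 1.62 q1 -0.30 | shift [ 12.8   3.9 184.9] turn 0.1413
```

>>> arm_command(
  increments="0 13 2 40 0.12;0 13 2 80 0.124;0 13 2 120 0.124;0 13 2 160 0.124;0 13 2 185 0.124",
)

```text
t: 8.65
tool_pos: [0.4422, -0.0851, 0.0583]
orientation: [-3.055, 0.728, 0.006]
force: [-0.4, -0.1, 0.0]
opening: 0.093
gripper_force: 0.0
```

>>> arm_command(
  increments="0 0 0 0 0;0 0 0 0 0;1 0 0 0 0;1 0 0 0 0;1 0 0 0 0",
  grip_force=25,
)

```text
t: 9.15
tool_pos: [0.4446, -0.0877, 0.0632]
orientation: [3.055, -0.732, 0.004]
force: [1.1, -0.9, 0.0]
opening: 0.0733
gripper_force: 0.0
```

>>> arm_command(
  increments="1 0 0 0 0;1 0 0 0 0;1 0 0 0 0;1 0 0 0 0;1 0 0 0 0",
)

```text
t: 9.65
tool_pos: [0.4434, -0.0874, 0.0617]
orientation: [3.055, -0.732, -0.0]
force: [-0.6, -0.4, 0.9]
opening: 0.0441
gripper_force: 25.0
```

>>> arm_command(
  increments="1 0 0 0 0;1 0 0 0 0;1 0 0 0 0;1 0 0 0 0",
)

```text
t: 10.05
tool_pos: [0.4435, -0.0874, 0.0617]
orientation: [3.055, -0.732, 0.0]
force: [-0.7, -0.5, 2.8]
opening: 0.0441
gripper_force: 25.0
```

```bash
python3 - <<'E'
from h import *
go(443.9,-87.7,62,63)
E
```

```text
t 10.05 pos [443.5 -87.4  61.7] yawY -116.9 q6 1.73 q1 -0.31 | shift [ 0.5  0.  -0.3] turn 0.0010
```

>>> arm_command(
  increments="1 0 0 -20 0;1 0 0 -60 0;1 0 0 -105 0;1 0 0 -150 -0.1;1 0 0 -190 -0.2",
)

```text
t: 10.55
tool_pos: [0.4433, -0.0873, 0.2536]
orientation: [-3.114, 0.417, -0.001]
force: [0.8, 0.2, -1.3]
opening: 0.0439
gripper_force: 25.0
```

```bash
python3 - <<'E'
from h import *
go(520,62.7,240,87.6)
E
```

```text
t 10.55 pos [443.3 -87.3 253.6] yawY -105.3 q6 1.53 q1 -0.31 | shift [  34.5 -164.9   13.7] turn -0.2244
```

>>> arm_command(
  increments="1 9 -41 0 -0.1;1 18 -82 0 -0.2;1 26 -124 0 -0.22;1 34 -165 0 -0.22;1 34 -165 0 -0.22",
)

```text
t: 11.05
tool_pos: [0.5211, 0.0667, 0.2508]
orientation: [-3.139, 0.072, 0.001]
force: [-0.5, -0.2, -0.6]
opening: 0.0439
gripper_force: 25.0
```

>>> arm_command(
  increments="1 0 0 25 0;1 0 0 50 0;1 0 0 50 0;1 0 0 50 0",
)

```text
t: 11.45
tool_pos: [0.5197, 0.0622, 0.2014]
orientation: [3.14, -0.079, -0.003]
force: [0.7, 0.2, -0.5]
opening: 0.0439
gripper_force: 25.0
```

```bash
python3 - <<'E'
from h import *
go(520,62.7,66.3,87.6)
E
```

```text
t 11.45 pos [519.7  62.2 201.4] yawY -92.9 q6 1.64 q1 0.02 | shift [  0.5  -0.5 135.1] turn -0.0087
```

>>> arm_command(
  increments="1 0 0 40 -0.01;1 0 0 80 -0.01;1 0 0 110 -0.01;1 0 0 125 -0.01;1 0 0 125 -0.01",
)

```text
t: 11.95
tool_pos: [0.5194, 0.0623, 0.0757]
orientation: [3.141, -0.064, -0.004]
force: [-0.5, 0.5, -1.1]
opening: 0.0435
gripper_force: 25.0
```

>>> arm_command(
  increments="1 0 0 0 0;1 0 0 0 0",
)

```text
t: 12.15
tool_pos: [0.5222, 0.0625, 0.0793]
orientation: [-3.141, 0.063, -0.006]
force: [-0.1, -0.3, -0.7]
opening: 0.0437
gripper_force: 25.0
```

```bash
python3 - <<'E'
from h import *
go(520,62.7,66,87.6)
E
```

```text
t 12.15 pos [522.2  62.5  79.3] yawY -92.3 q6 1.63 q1 0.02 | shift [-2.3 -0.1 13.3] turn 0.0016
```

>>> arm_command(
  increments="1 0 0 4 0;1 0 0 7 0;1 0 0 9 0;1 0 0 10 0;1 0 0 10 0",
)

```text
t: 12.65
tool_pos: [0.52, 0.0626, 0.0663]
orientation: [3.141, -0.063, -0.001]
force: [0.4, -0.9, -1.5]
opening: 0.0439
gripper_force: 25.0
```

>>> arm_command(
  increments="1 0 0 0 0;1 0 0 0 0",
)

```text
t: 12.85
tool_pos: [0.5203, 0.0626, 0.0667]
orientation: [3.141, -0.063, 0.0]
force: [-0.1, 0.6, -1.4]
opening: 0.0437
gripper_force: 25.0
```

>>> arm_command(
  increments="1 0 0 1 0;1 0 0 1.2 0;1 0 0 1.2 0;0.35 0 0 1.2 0;0.35 0 0 1.2 0",
)

```text
t: 13.35
tool_pos: [0.5203, 0.0626, 0.0655]
orientation: [-3.141, 0.063, -0.0]
force: [-0.2, 0.3, -0.5]
opening: 0.0554
gripper_force: 0.0
```

>>> arm_command(
  increments="0.35 0 0 0 0;0.35 0 0 0 0;0.35 0 0 0 0;0.35 0 0 -20 0;0.35 0 0 -45 0",
)

```text
t: 13.85
tool_pos: [0.5189, 0.0625, 0.1094]
orientation: [3.141, -0.063, -0.005]
force: [-0.0, 0.0, 0.5]
opening: 0.0604
gripper_force: 0.0
```

>>> arm_command(
  increments="1 0 0 -45 0;1 -20 0 -80 0;1 -40 0 -115 0;1 -40 0 -140 0;1 -40 0 -140 0",
)

```text
t: 14.35
tool_pos: [0.4822, 0.0643, 0.2554]
orientation: [-3.14, 0.063, -0.013]
force: [0.2, -0.2, 0.3]
opening: 0.0249
gripper_force: 0.0
```

```bash
python3 - <<'E'
from h import *
c,im=snap('w6'); go(520.4,62.7,140,87.6)
cv2.imwrite('pics/w6c.png',im)
E
```

```text
t 14.40 pos [481.5  64.2 252.8] yawY -92.3 q6 1.64 q1 0.03 | shift [ 38.4   0.  113. ] turn 0.0018
```

View pics/w6c.png

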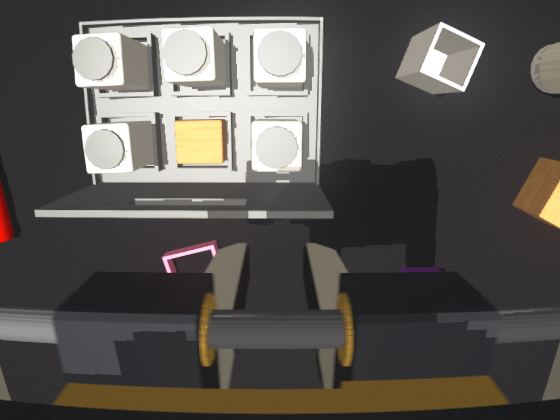

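All five tubs now stand in their bays: lids at (95,60), (187,52), (280,52), (105,150) and (277,147), with the pack at (200,142). Next I press the lids with the fingers closed, starting with bay N.

>>> arm_command(
  increments="1 20 0 0 0;1 39 0 30 0;1 39 0 75 0;1 39 0 115 0;1 39 0 132 0",
)

```text
t: 14.9
tool_pos: [0.5153, 0.0624, 0.1117]
orientation: [3.141, -0.063, -0.015]
force: [-0.6, 0.3, -0.7]
opening: 0.0005
gripper_force: 0.0
```

>>> arm_command(
  increments="1 0 0 0 0;1 0 0 5 0;1 0 0 9 0;1 0 0 13 0;1 0 0 15 0",
)

```text
t: 15.4
tool_pos: [0.5204, 0.0626, 0.1051]
orientation: [-3.141, 0.063, -0.004]
force: [-2.2, -0.3, 6.3]
opening: 0.0007
gripper_force: 3.6
```

```bash
python3 - <<'E'
from h import *
go(521,63,102,87.6)
E
```

```text
t 15.40 pos [520.4  62.6 105.1] yawY -92.3 q6 1.63 q1 0.02 | shift [ 0.5 -0.4  3.1] turn 0.0017
```

Contact at about 6 N, with the lid sliding. I press further in steps.

>>> arm_command(
  increments="1 0 0 1 0;1 0 0 2 0;1 0 0 3 0;1 0 0 3 0",
)

```text
t: 15.8
tool_pos: [0.5209, 0.0626, 0.1033]
orientation: [-3.141, 0.063, -0.006]
force: [-4.1, -0.9, 12.5]
opening: 0.0003
gripper_force: 6.1
```

>>> arm_command(
  increments="1 0 0 0.5 0;1 0 0 1 0;1 0 0 1 0;1 0 0 1 0",
)

```text
t: 16.2
tool_pos: [0.5214, 0.0626, 0.1034]
orientation: [-3.141, 0.063, -0.008]
force: [-6.4, -0.5, 18.7]
opening: 0.0004
gripper_force: 9.5
```

The z stalled at 103.3 mm, which is the home height, with 18.7 N: hard stop reached. Next is t1.

>>> arm_command(
  increments="1 0 0 -25 0;1 25 1 -30 0;1 50 2 -30 0;1 76 3 -30 0;1 76 3 -25 0",
)

```text
t: 16.7
tool_pos: [0.5987, 0.0562, 0.1264]
orientation: [-3.141, 0.064, -0.008]
force: [-0.3, 0.4, -0.1]
opening: 0.0005
gripper_force: 0.0
```

>>> arm_command(
  increments="1 0 0 7 0;1 0 0 13 0;1 0 0 18 0;1 0 0 22 0;1 0 0 23 0",
)

```text
t: 17.2
tool_pos: [0.595, 0.0567, 0.1033]
orientation: [3.141, -0.063, 0.002]
force: [-7.8, -0.4, 21.1]
opening: 0.0003
gripper_force: 10.6
```

>>> arm_command(
  increments="1 0 0 1 0;1 0 0 1.5 0;1 0 0 1.5 0",
)

```text
t: 17.5
tool_pos: [0.5957, 0.0567, 0.1035]
orientation: [3.141, -0.063, 0.005]
force: [-8.1, 0.2, 23.8]
opening: 0.0007
gripper_force: 11.6
```

```bash
python3 - <<'E'
from h import *
go(601,132.6,102,87.6)
E
```

```text
t 17.50 pos [595.7  56.7 103.5] yawY -92.3 q6 1.62 q1 0.01 | shift [  2.3 -76.1   1.5] turn 0.0020
```

>>> arm_command(
  increments="1 0 0 -25 0;1 1 -25 -30 0;1 2 -50 -30 0;1 3 -76 -30 0;1 3 -76 -25 0",
)

```text
t: 18.0
tool_pos: [0.6008, 0.1353, 0.1255]
orientation: [-3.14, 0.059, -0.002]
force: [1.3, -0.6, -0.0]
opening: 0.0002
gripper_force: 0.0
```

>>> arm_command(
  increments="1 0 0 7 0;1 0 0 13 0;1 0 0 18 0;1 0 0 22 0;1 0 0 23 0",
)

```text
t: 18.5
tool_pos: [0.6016, 0.1315, 0.1034]
orientation: [-3.141, 0.065, -0.001]
force: [-7.3, -0.7, 20.1]
opening: 0.0006
gripper_force: 10.0
```

>>> arm_command(
  increments="1 0 0 1 0;1 0 0 1.5 0;1 0 0 1.5 0",
)

```text
t: 18.8
tool_pos: [0.6023, 0.1315, 0.1036]
orientation: [-3.14, 0.065, -0.004]
force: [-8.1, -0.1, 22.8]
opening: 0.0005
gripper_force: 10.9
```

```bash
python3 - <<'E'
from h import *
go(602.7,211.3,102,87.6)
E
```

```text
t 18.80 pos [602.3 131.5 103.6] yawY -92.4 q6 1.74 q1 0.13 | shift [ -2.9 -79.7   1.7] turn 0.0005
```

>>> arm_command(
  increments="1 0 0 -25 0;1 -1 -26 -30 0;1 -2 -52 -30 0;1 -2 -79 -30 0;1 -2 -79 -25 0",
)

```text
t: 19.3
tool_pos: [0.6025, 0.2134, 0.1256]
orientation: [-3.14, 0.061, -0.001]
force: [0.1, -0.2, 0.5]
opening: 0.0006
gripper_force: 0.0
```

>>> arm_command(
  increments="1 0 0 7 0;1 0 0 13 0;1 0 0 18 0;1 0 0 22 0;1 0 0 23 0",
)

```text
t: 19.8
tool_pos: [0.6027, 0.2102, 0.1034]
orientation: [3.14, -0.065, 0.001]
force: [-5.6, -2.9, 14.8]
opening: 0.0007
gripper_force: 7.6
```

>>> arm_command(
  increments="1 0 0 1 0;1 0 0 1.5 0;1 0 0 1.5 0",
)

```text
t: 20.1
tool_pos: [0.6034, 0.2103, 0.1036]
orientation: [3.141, -0.065, 0.004]
force: [-6.7, -3.7, 17.2]
opening: 0.0002
gripper_force: 8.7
```

```bash
python3 - <<'E'
from h import *
go(526,212.8,102,87.6)
E
```

```text
t 20.10 pos [603.4 210.3 103.6] yawY -92.4 q6 1.87 q1 0.26 | shift [-77.5   0.7   1.4] turn 0.0005
```

>>> arm_command(
  increments="1 0 0 -25 0;1 -25 0 -30 0;1 -50 0 -30 0;1 -77 1 -30 0;1 -77 1 -25 0",
)

```text
t: 20.6
tool_pos: [0.5231, 0.2129, 0.1256]
orientation: [3.141, -0.063, -0.002]
force: [-0.6, -0.0, 0.4]
opening: 0.0003
gripper_force: 0.0
```

>>> arm_command(
  increments="1 0 0 7 0;1 0 0 13 0;1 0 0 18 0;1 0 0 22 0;1 0 0 23 0",
)

```text
t: 21.1
tool_pos: [0.526, 0.2133, 0.1033]
orientation: [3.141, -0.064, 0.0]
force: [-4.3, -2.6, 12.5]
opening: 0.0006
gripper_force: 6.3
```

>>> arm_command(
  increments="1 0 0 1 0;1 0 0 1.5 0;1 0 0 1.5 0",
)

```text
t: 21.4
tool_pos: [0.5266, 0.2135, 0.1034]
orientation: [-3.141, 0.063, -0.003]
force: [-4.9, -2.7, 15.3]
opening: 0.0005
gripper_force: 7.5
```

>>> arm_command(
  increments="1 0 0 -25 0;1 0 0 -60 0;1 -15 0 -100 0;1 -40 0 -140 0;1 -40 20 -145 0",
)

```text
t: 21.9
tool_pos: [0.4857, 0.1974, 0.2527]
orientation: [-3.137, 0.059, -0.013]
force: [1.1, -0.7, 0.3]
opening: 0.0003
gripper_force: 0.0
```

>>> arm_command(
  increments="1 0 20 0 0;1 0 60 0 0;1 0 60 0 0;1 0 60 0 0",
)

```text
t: 22.3
tool_pos: [0.4826, 0.1346, 0.2464]
orientation: [-3.141, 0.066, -0.0]
force: [-1.3, 1.4, 0.2]
opening: 0.0004
gripper_force: 0.0
```

```bash
python3 - <<'E'
from h import *
c,im=snap('w7'); s,p,R=pose(); print(s['t'],p)
sc=robot.read_camera('scene')[200:320,220:390]; sd=robot.read_camera('side')[190:310,190:310]
k=cv2.resize(sc,None,fx=2.4,fy=2.4,interpolation=2); l=cv2.resize(sd,None,fx=2.4,fy=2.4,interpolation=2)
t=np.hstack([k,l]); w=im[0:230,0:560]; w=cv2.resize(w,(t.shape[1],int(230*t.shape[1]/560)))
cv2.imwrite('pics/fin.png',np.vstack([w,t])); print(t.shape,w.shape)
E
```

```text
22.35 [0.48247416 0.13530056 0.24636075]
(288, 696, 3) (285, 696, 3)
```

View pics/fin.png

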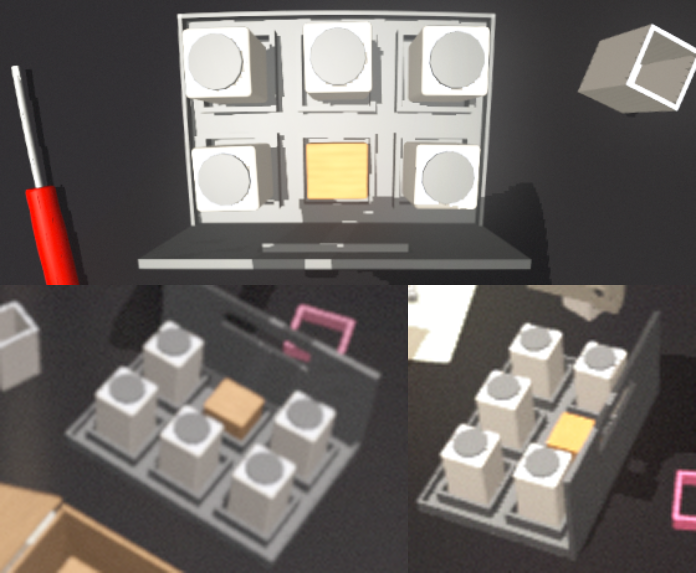

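All five tubs stand upright with lids level in all three views: wrist view lids at (215,62), (338,57), (456,60), (224,180) and (448,178). The pack at (338,170) is unmoved. Every press stalled at the same height with 15–24 N, well above the 7 N of friction. I'm handing in.

```bash
python3 -c "
from plant import robot
print(robot.close_job())"
```

```text
the job is handed in; nothing more can be done
None
```

The job is handed in at about 22 s of the 72 s allowed: both spare tubs stand in the empty bays, and all five lids were pressed to their hard stops.

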